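# Drop the dead battery into the lever bin

### The job

A dead battery cell waits on the chute of the green battery box, held back by the closed lid. With the outside of the fingers, press the box's red lever pad right down so that the lid swings up and the cell rolls in, then ease the lever back up so that the lid comes down shut without slamming, and let go. Touch nothing but the lever: do not handle the cell or the lid, and leave the things around it where they are.

Things in the scene. Friction and masses are not known exactly. Their poses are not given: they have to be found in the camera images.
- battery_box: Green metal box fixed to the bench, 160 x 160 mm, walls 120 mm high; top of its steel lid 140 mm up. Origin: centre of its underside, on the bench. x points from its front (lever side, towards the robot) to its back (hinge side), y to its left, z up. On its left wall a steel chute, 70 x 70 mm, slopes 18 degrees down to the rim. Place and yaw (within 0.3 rad) differ in each run.
- lever_pad (a point): Middle of the upper face of the red lever pad, 36 mm along the box's x by 38 mm along y. At rest it lies at (-175, -94, 81) mm in the box's frame, 95 mm in front of the front wall, clear above the bench. Pressed fully it ends 45 mm lower and 12 mm nearer the box, tilted 0.36 rad with its far edge higher (arc of 125 mm radius).
- lever (a joint): Lever angle, rad: 0 at rest (pad up), 0.36 with the pad fully down at a firm stop. Pivot on the box's right wall at (-50, -94, 70) mm in the box's frame, axis along the box's y. A push rod links it to the lid. It needs about 2 to 5 N on the pad (most at the start) and is pushed back up by the lid's weight.
- box_lid (a joint): Lid angle, rad: 0 shut, about 0.77 fully open with the lever down. Hinge along the back top edge of the box; the front edge rises. Only the lever should move it; it falls shut freely if the lever is let go, nothing brakes it. The cell is freed well before it is fully open.
- dead_cell: Round battery cell, green and yellow, 15 mm in diameter and 50 mm long (own y axis along its length), lying across the chute against the left edge of the lid. Origin: centre of its underside as it lies at the start.
- nail_tin: Open tin of nails, 76 mm across, 51 mm high, in front of the box. Origin: centre of its underside. To be left alone.
- black_tape: Roll of black tape, 62 mm across, 19 mm high, lying flat near the lever. Origin: centre of its underside. To be left alone.
- paint_tin: Small closed paint tin, 78 mm across, 77 mm high. Origin: centre of its underside. To be left alone.
- offcut: Timber offcut, 45 x 90 x 45 mm. Origin: centre of its underside. To be left alone.
- screwdriver: Yellow-handled screwdriver, 254 mm long, 34 mm high. Origin: centre of its underside. To be left alone.
- pliers: Red-handled pliers, 174 mm long, lying flat. To be left alone.
- coach_bolt: Steel bolt with nut, 82 mm long, lying flat. To be left alone.
- spanner_13: Small spanner, 172 mm long, lying flat. To be left alone.

How it is judged:
On the way, in this order (a step that is already met when the one before it is completed fails the run):
1. the lever is pressed down (beyond 0.28 rad) by the fingers and the cell has rolled into the box (value of joint lever above 0.28 rad and contact force between the fingers and lever above 0.3 N and x of dead_cell in the frame of battery_box between -0.08 and 0.08 m and y of dead_cell in the frame of battery_box between -0.08 and 0.08 m and z of dead_cell in the frame of battery_box below 0.06 m), for 0.2 s.
2. the lid is shut again (value of joint box_lid below 0.04 rad), for 0.2 s.
At the end, for the whole second after the job is handed in: The cell lies at rest inside the box (below 60 mm in it, under 0.03 m/s), the lid is shut (under 0.04 rad) and the lever is up (under 0.02 rad) (x of dead_cell in the frame of battery_box between -0.08 and 0.08 m and y of dead_cell in the frame of battery_box between -0.08 and 0.08 m and z of dead_cell in the frame of battery_box below 0.06 m and value of joint box_lid below 0.04 rad and value of joint lever below 0.02 rad and linear speed of dead_cell below 0.03 m/s); the robot touches nothing.
It fails at once if the lid slams: it closes faster than 2 rad/s (0.3 m/s at its front edge) over its last 0.15 rad (value of joint box_lid below 0.15 rad and velocity of joint box_lid below -2 rad/s).
It fails at once if the robot touches the cell (contact force between any of the fingers, the arm and dead_cell above 0.5 N).
It fails at once if the robot touches the lid (contact force between any of the fingers, the arm and box_lid above 0.5 N).
It fails at once if a thing around the box is moved by more than 15 mm (distance of any of nail_tin, black_tape, paint_tin, offcut, screwdriver, pliers, coach_bolt, spanner_13 from where it was at the start of the episode above 0.015 m).
It also fails if it takes over 40 s, if anything falls off the work surface, if the arm or the gripper's body presses on something with over 40 N, if the wrist force passes 120 N, or if a joint passes its speed limit or range.

### The arm

A 7-joint arm with a two-finger parallel gripper is mounted at the origin on a cart in front of the work surface, level with it; the furniture and walls round the work are solid. World frame = base frame: x ahead of the robot, y to its left, z up, the work surface at z = 0. Lengths are in m, angles in rad, forces in N, time in s.
With the tool pointing down it reaches from about 0.4 to 0.9 m from the base axis. Payload 5.5 kg.
Tool frame: the origin (TCP) lies at the very end of the fingers, on their centre line; the grasp point (between the pads) lies 19 mm behind it; z points along the fingers, y is the line along which they close (so a half turn about z gives the same grasp; the last joint's range is limited). The gripper opens to 85 mm and grips with 20 to 120 N. Pads are 22 mm wide; open, the fingers measure 114 mm over their backs; the gripper's body (76 mm by 85 mm) begins 54 mm behind the grasp point. The pads swing forward as they close: fully open they stand 13 mm farther back than shut.
Start: joints at [1.436, 0.501, -0.427, 1.55, 0.221, 1.138, -0.21], TCP at [0.252, -0.599, 0.231] pointing down, gripper open.
Joint ranges: [-2.88, 2.88], [-0.31, 2.03], [-1.54, 1.56], [0.2, 2.42], [-1.41, 4.55], [0.19, 2.02], [-2.57, 2.57]. Speed limits (rad/s): [2.57, 2.57, 3.14, 3.14, 3.14, 3.14, 3.14].

### API

Orientations are given as a rotation vector (axis times angle).
In Python, from bench import arm, solver, cams gives the robot as it stands. Calls block until the motion is done:
- arm.move_pose(position, orientation): joint-space move of the TCP to a pose.
- arm.movel(position, ori=None, v=0.15): straight line of the TCP; ori=None keeps the orientation; v is the mean speed in m/s.
- arm.set_joints(angles): joint-space move.
- arm.let_go() and arm.clamp(force=None): open the fingers fully, or close them until they stop; force is the grip in N (None keeps the last).
- arm.wait(seconds).
- solver.ik(position, orientation): joint angles nearest the present ones, or None.
- arm.get_state(): the state.
- cams.snapshot(name): name is "scene" or "top" or "wrist"; returns (picture, depth): 400x640x3 uint8, red, green, blue; 400x640 float32, m along the optical axis (not along the pixel's ray), 0 where there is no reading.
- cams.camera_model(name): a dict with "fovy" (degrees; the focal length in pixels is half the picture's height over the tangent of half this angle, whatever the lens; pixels are square), "cx", "cy" (the principal point, pixels), "T" (4x4, takes a point from camera to world coordinates); the wrist camera has in their place "tool_from_camera" (4x4, takes a point from camera to tool coordinates, whose origin is the TCP and whose axes are the flange's). Camera axes: x right, y up, looking along -z (the intrinsics and any distortion apply to the point x, -y, -z); pixel columns grow to the right and rows downward; lengths in m; the calibration is good to about 2 mm. A picture is of the moment at which its call begins: read the wrist's pose just before it. camera_model takes no time and is no camera call.
A pose or a line that the arm cannot do raises arm.MotionError and nothing moves.
- arm.hand_in(): hands the job in, once; it reports no verdict.
The state is a dict: "time_s": time; "joint_positions": joint angles; "qvel": joint speeds; "tau": joint torques, N m; "tcp_pos": TCP position; "tcp_rot": TCP orientation; "contact_force": force on the tool from outside, world axes, zero at the start; "moment": the same for the moment, N m; "finger_gap": opening from 0.0 (shut) to 1.0 (fully open).
Only numpy, scipy, OpenCV 4.12 (cv2) and the standard library are available. Lean on these libraries where they do the work, as an engineer would, in place of code of your own. Each camera call takes 0.05 s, during which the arm holds its last target. There are 200 camera calls.

## Working session

There is one attempt and no reset: what is moved stays moved. The work goes in short steps, each a Python script; the robot and the scene stay as the last script left them, time stands still between calls to the robot, and variables do not carry over. Pictures are saved under pics/ and viewed, on a budget of 10 in all, crops included, one or two more only if the job needs it, and the job is handed in when it is done.

```bash
mkdir -p pics
cat > h.py <<'E'
import numpy as np, cv2
from bench import arm, solver, cams
def cloud(name):
    img,d=cams.snapshot(name); m=cams.camera_model(name)
    f=200/np.tan(np.radians(m["fovy"])/2)
    v,u=np.mgrid[0:400,0:640]
    P=np.stack([(u-m["cx"])/f*d,-(v-m["cy"])/f*d,-d],-1)
    T=np.array(m["T"]); return img,d,P@T[:3,:3].T+T[:3,3]
E
python3 - <<'E'
from h import *
for n in("top","scene"):
    img,d,W=cloud(n); m=cams.camera_model(n); print({k:v for k,v in m.items() if k!="T"}); print(np.round(m["T"],3))
    cv2.imwrite(f"pics/{n}.png",img[...,::-1]); np.savez(f"{n}.npz",img=img,d=d,W=W)
print(arm.get_state())
E
```

```text
{'fovy': 46.01858326455722, 'cx': 326.39396696585, 'cy': 191.28980061867605}
[[ 0.017  0.985 -0.172  0.386]
 [-1.     0.015 -0.015  0.181]
 [-0.013  0.172  0.985  1.416]
 [ 0.     0.     0.     1.   ]]
{'fovy': 44.84775799208605, 'cx': 324.09092449619374, 'cy': 204.05279750745598}
[[-0.538  0.518 -0.665 -0.207]
 [-0.843 -0.313  0.438  0.735]
 [ 0.019  0.796  0.605  0.832]
 [ 0.     0.     0.     1.   ]]
{'time_s': 0.1, 'joint_positions': array([ 1.43622955,  0.50176137, -0.42675658,  1.55134929,  0.22082503,
        1.1382922 , -0.2103168 ]), 'qvel': array([ 0.00036266, -0.00209831, -0.00187247, -0.00373358, -0.00057146,
        0.00021686, -0.00032859]), 'tau': array([-1.18152495e-02, -5.70811057e+01, -5.83929598e+00, -2.81748211e+01,
        1.04026063e-02,  5.52908838e-03,  4.23971471e-05]), 'tcp_pos': array([ 0.25147082, -0.59870874,  0.23035241]), 'tcp_rot': array([-3.07797296e+00, -6.20355717e-01,  5.16899914e-04]), 'contact_force': array([-0.42431372,  0.46688255, -0.05137983]), 'moment': array([-0.0002623 ,  0.0543505 ,  0.03241184]), 'finger_gap': 0.9973066992047577}
```

View pics/top.png

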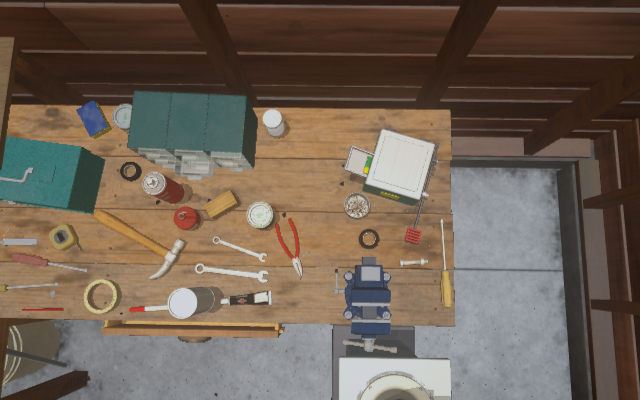

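View pics/scene.png

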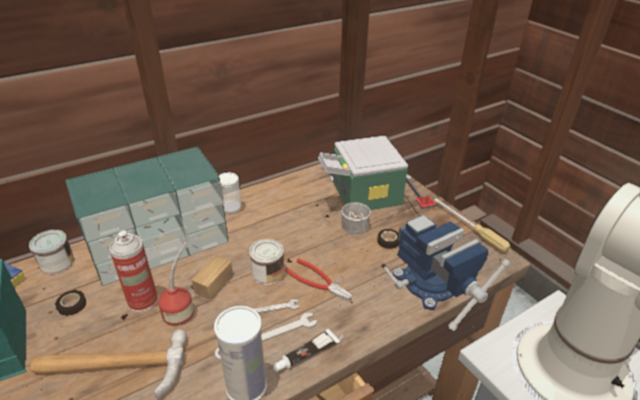

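Run:
```python
import numpy as np,cv2
for n in("top","scene"):
    z=np.load(n+".npz"); img,W,d=z["img"],z["W"],z["d"]
    hsv=cv2.cvtColor(img,cv2.COLOR_RGB2HSV); h,s,v=cv2.split(hsv)
    red=((h<8)|(h>172))&(s>130)&(v>70)&(d>0)
    k,lab,st,c=cv2.connectedComponentsWithStats(red.astype(np.uint8))
    for i in range(1,k):
        if st[i,4]>25:
            p=W[lab==i]; print(n,st[i],c[i].round(),np.median(p,0).round(3),p.min(0).round(3),p.max(0).round(3))
    g=(h>40)&(h<90)&(s>70)&(d>0); print("green",g.sum(),np.percentile(W[g],[2,50,98],0).round(3).tolist())
```

```text
top [153 176  31  27 344] [172. 191.] [0.609 0.641 0.09 ] [0.586 0.635 0.008] [0.644 0.673 0.161]
top [174 207  26  23 405] [186. 218.] [0.537 0.606 0.06 ] [ 0.507  0.581 -0.003] [0.575 0.663 0.086]
top [288 218  11  40 121] [295. 237.] [0.491 0.292 0.012] [0.433 0.284 0.004] [0.549 0.316 0.021]
top [275 223  19  36 123] [282. 241.] [0.476 0.332 0.012] [0.429 0.298 0.001] [0.533 0.355 0.021]
top [405 228  16  16 143] [413. 235.] [ 0.497 -0.044  0.083] [ 0.475 -0.074  0.   ] [ 0.519 -0.022  0.092]
top [129 306  16   6  75] [137. 309.] [0.275 0.747 0.014] [0.269 0.727 0.001] [0.283 0.771 0.021]
top [ 22 308  41   3 100] [ 44. 309.] [0.269 1.021 0.008] [0.265 0.97  0.001] [0.274 1.091 0.014]
green 8737 [[0.563, 0.486, 0.105], [0.714, 0.901, 0.155], [0.859, 1.093, 0.205]]
scene [417 197  19  10 133] [426. 201.] [ 0.493 -0.041  0.08 ] [ 0.472 -0.146 -0.004] [ 0.591 -0.022  0.085]
scene [ 113  249   44   60 1006] [137. 283.] [0.591 0.674 0.069] [0.582 0.641 0.006] [0.616 0.702 0.157]
scene [286 259  46  31 362] [310. 275.] [0.48  0.312 0.009] [ 0.427  0.283 -0.005] [0.548 0.357 0.015]
scene [158 288  33  31 642] [174. 300.] [0.526 0.621 0.057] [ 0.503  0.586 -0.004] [0.625 0.65  0.08 ]
scene [166 317  25   9  41] [178. 322.] [0.508 0.624 0.008] [0.503 0.599 0.004] [0.524 0.646 0.014]
green 2314 [[0.55, 0.052, 0.009], [0.598, 0.904, 0.071], [0.709, 0.942, 0.147]]
```

The top view shows the box lid at about (400,160), the red pad at (413,235), the tape at (369,238), the nail tin at (356,206) and the vise at (368,290). The scene view agrees: the pad is at (426,201), and both cameras put it near (0.495,-0.043,0.082), which matches the expected 81 mm height. Next I'll get the yaw from the lid.

Run:
```python
import numpy as np,cv2
z=np.load("top.npz"); W,d,img=z["W"],z["d"],z["img"]
hsv=cv2.cvtColor(img,cv2.COLOR_RGB2HSV)
m=(d>0)&(W[...,2]>.13)&(W[...,2]<.15)&(hsv[...,1]<50); m[:, :350]=0; m[:,450:]=0; m[:120]=0; m[215:]=0
m=cv2.morphologyEx(m.astype(np.uint8),cv2.MORPH_OPEN,np.ones((5,5)))>0
p=W[m]; r=cv2.minAreaRect(p[:,:2].astype(np.float32)); print(r,np.median(p[:,2]))
red=((hsv[...,0]<8)|(hsv[...,0]>172))&(hsv[...,1]>130)&(hsv[...,2]>70)&(d>0); red[:, :400]=0
q=W[red]; q=q[q[:,2]>.07]; print(len(q),q.mean(0),cv2.minAreaRect(q[:,:2].astype(np.float32)))
c=np.array(r[0])
for a in (r[2],r[2]-90):
    a=np.radians(a); R=np.array([[np.cos(a),-np.sin(a)],[np.sin(a),np.cos(a)]]); print(np.degrees(a),"pad pred",c+R@[-.175,-.094])
e=(d>0)&(W[...,2]>.03)&(np.hypot(W[...,0]-.40,W[...,1]-.07)<.13); e=W[e]; print("vise",e.min(0),e.max(0))
```

```text
((0.700452446937561, 0.026584625244140625), (0.21915322542190552, 0.16917529702186584), 73.57100677490234) 0.14068990641575907
142 [ 0.49644498 -0.04403825  0.08247217] ((0.4971076250076294, -0.044537484645843506), (0.03737698867917061, 0.03625895082950592), 73.95245361328125)
73.57100677490234 pad pred [ 0.74111982 -0.16785602]
-16.428993225097656 pad pred [ 0.5060118  -0.01408275]
vise [ 0.27088932 -0.02790956  0.03003186] [0.48873052 0.17553416 0.16035518]
```

```bash
cat >> h.py <<'E'
from scipy.spatial.transform import Rotation as Ro
YAW=-0.283
def down(a): return (Ro.from_euler('z',a)*Ro.from_euler('x',np.pi)).as_rotvec()
E
python3 - <<'E'
from h import *
arm.clamp(20)
s=arm.get_state(); print(s["finger_gap"],s["tcp_pos"])
q0=s["joint_positions"]; best=[]
for k in range(4):
    a=YAW+k*np.pi/2; js=[solver.ik([.496,-.044,z],down(a)) for z in (.25,.03)]
    if all(j is not None for j in js): best.append((np.abs(js[0]-q0).max(),a,js)); print(k,np.round(js,2).tolist())
a=min(best,key=lambda b:b[0])[1]
try: arm.movel([.496,-.044,.25],down(a),v=.25)
except arm.MotionError as e: print("movel",e); arm.move_pose([.496,-.044,.25],down(a))
s=arm.get_state(); print(a,s["time_s"],s["tcp_pos"],s["contact_force"])
img,d=cams.snapshot("wrist"); np.savez("w.npz",img=img,d=d,p=s["tcp_pos"],r=s["tcp_rot"],T=cams.camera_model("wrist")["tool_from_camera"])
cv2.imwrite("pics/w.png",img[...,::-1])
m=cams.camera_model("wrist"); f=200/np.tan(np.radians(m["fovy"])/2); print({k:v for k,v in m.items() if np.ndim(v)==0 or k!="tool_from_camera"})
v,u=np.mgrid[0:400,0:640]; P=np.stack([(u-m["cx"])/f*d,-(v-m["cy"])/f*d,-d],-1)
T=np.array(m["tool_from_camera"]); P=P@T[:3,:3].T+T[:3,3]; W=Ro.from_rotvec(s["tcp_rot"]).apply(P.reshape(-1,3)).reshape(P.shape)+s["tcp_pos"]
h=cv2.cvtColor(img,cv2.COLOR_RGB2HSV); red=((h[...,0]<8)|(h[...,0]>172))&(h[...,1]>130)&(h[...,2]>60)&(d>0)&(W[...,2]>.06)&(W[...,2]<.1)
q=W[red]; print(len(q)); 
if len(q): print(q.mean(0),cv2.minAreaRect(q[:,:2].astype(np.float32)))
E
```

```text
-0.0010605629271249657 [ 0.25184187 -0.59922403  0.23132108]
0 [[0.76, 0.27, -0.84, 1.89, 0.23, 1.08, -2.02], [0.43, 0.56, -0.48, 2.06, 0.44, 0.62, -2.2]]
1 [[0.92, 0.33, -1.05, 1.89, 0.32, 1.1, -0.54], [0.63, 0.64, -0.74, 2.05, 0.67, 0.7, -0.82]]
2 [[1.11, 0.54, -1.39, 1.89, 0.57, 1.21, 0.81], [0.75, 0.72, -0.9, 2.05, 0.82, 0.79, 0.63]]
3 [[1.06, 0.46, -1.29, 1.89, 0.48, 1.16, 2.46], [0.98, 1.04, -1.31, 2.04, 1.18, 1.13, 1.96]]
1.2877963267948966 3.4417 [ 0.49570429 -0.04495508  0.24983348] [-1.25689294  0.24888235 -0.39660189]
{'fovy': 65.47648449444134, 'cx': 320.6848378712156, 'cy': 199.21142589851894}
1025
[ 0.4962369  -0.04315663  0.08131445] ((0.4964819550514221, -0.04409787803888321), (0.03794298693537712, 0.03685220703482628), 73.55888366699219)
```

View pics/w.png

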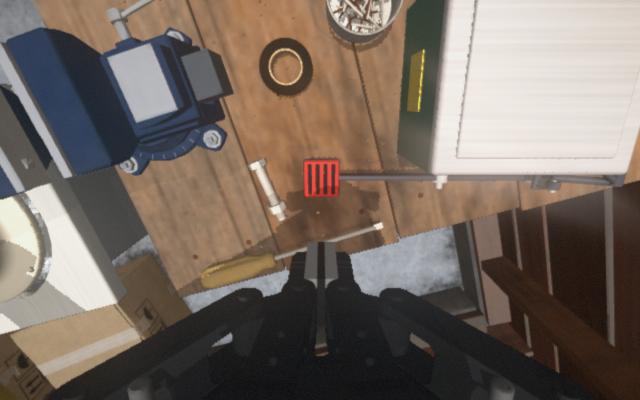

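The pad is at wrist pixel (321,178), which gives (0.496,-0.044,0.081). All three views agree, and the yaw of -16.4° matches. Nothing stands near the tool's path: the bolt is at (268,187) and the screwdriver at (345,240), both flat on the bench. I'll descend and press with a force check.

```bash
cat >> h.py <<'E'
PAD=np.array([.4964,-.0440,.0813]); BX=np.array([np.cos(YAW),np.sin(YAW),0])
def at(drop): return PAD-[0,0,drop]+BX*.008*(max(drop,0)/.045)**2-BX*.002*(drop>0)
E
python3 - <<'E'
from h import *
arm.movel(at(-.008),v=.12); b=arm.get_state()["contact_force"]; print("base",b)
drop=0.
while drop<.047:
    drop+=.004 if drop<.034 else .002
    arm.movel(at(drop),v=.04); s=arm.get_state(); f=s["contact_force"]-b
    print(round(drop,3),s["time_s"],s["tcp_pos"].round(4),f.round(1))
    if f[2]>14: break
arm.wait(.6); s=arm.get_state(); print(s["time_s"],s["tcp_pos"],s["contact_force"]-b)
t,_=cams.snapshot("top"); c,_=cams.snapshot("scene")
z=lambda i,x,y,w,h:cv2.resize(i[y:y+h,x:x+w,::-1],(400,400),interpolation=cv2.INTER_CUBIC)
cv2.imwrite("pics/press.png",np.hstack([z(t,335,115,120,140),z(c,310,120,140,120)]))
E
```

```text
base [-0.14631202 -0.9930731  -1.12664694]
0.004 5.4333 [ 0.4952 -0.0436  0.0775] [1.5 0.5 4.3]
0.008 5.6833 [ 0.4941 -0.0434  0.073 ] [0.1 1.  0.3]
0.012 5.9333 [ 0.4943 -0.0435  0.0691] [-0.6  1.4  5. ]
0.016 6.1833 [ 0.4948 -0.0436  0.0651] [-2.6  1.6  4.4]
0.02 6.4333 [ 0.4956 -0.0437  0.0612] [-2.4  2.6  4.5]
0.024 6.6833 [ 0.4965 -0.0439  0.0573] [-3.8  2.3  3.7]
0.028 6.9333 [ 0.4975 -0.0442  0.0533] [-2.2  2.7  4.1]
0.032 7.1833 [ 0.4985 -0.0446  0.0493] [-2.6  1.8  3.3]
0.036 7.4333 [ 0.4995 -0.0449  0.0453] [-1.2  1.7  3.8]
0.038 7.6833 [ 0.5    -0.0451  0.0433] [-3.4  3.   2.7]
0.04 7.9333 [ 0.5005 -0.0452  0.0412] [-2.   2.3  3.6]
0.042 8.1833 [ 0.5011 -0.0454  0.0391] [-2.6  2.8  3.7]
0.044 8.4333 [ 0.5015 -0.0454  0.0382] [-8.5  2.7 16.7]
9.0333 [ 0.50141347 -0.04544225  0.03816516] [-6.95206413  2.07714758 15.83103544]
```

View pics/press.png

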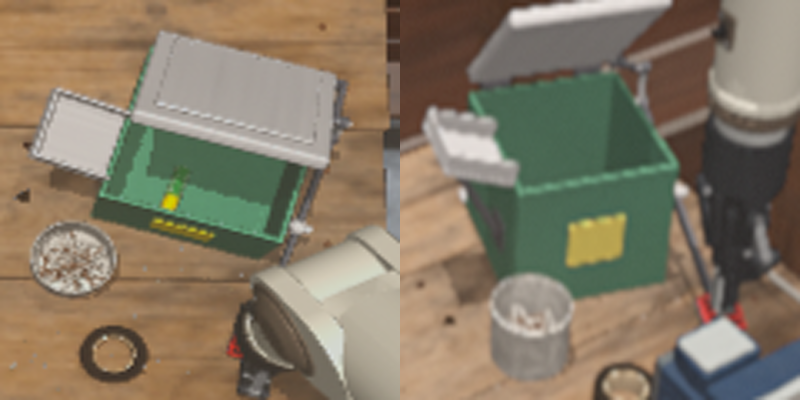

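The lever is at its stop (the force jumped from 4 to 16 N). The lid is fully open, the chute is empty, and the cell lies in the box at (172,195) of the crop. Now I'll ease the lever back up.

Run:
```python
from h import *
arm.wait(.3)
for dr in np.arange(.042,-.0101,-.002):
    arm.movel(at(dr) if dr>.001 else PAD-[0,0,dr]-BX*.002,v=.02)
s=arm.get_state(); print(s["time_s"],s["tcp_pos"],s["contact_force"])
arm.wait(.5); arm.movel([*s["tcp_pos"][:2],.20],v=.12)
arm.movel([.44,-.20,.25],v=.25); arm.wait(.3)
s=arm.get_state(); print(s["time_s"],s["tcp_pos"],s["contact_force"])
img,d,W=cloud("top"); z=np.load("top.npz"); D=np.abs(W[...,2]-z["W"][...,2])>.01
hs=cv2.cvtColor(img,cv2.COLOR_RGB2HSV); red=((hs[...,0]<8)|(hs[...,0]>172))&(hs[...,1]>130)&(hs[...,2]>60)&(d>0); red[:,:395]=0;red[:,430:]=0;red[:220]=0;red[250:]=0
q=W[red]; q=q[q[:,2]>.06]; print("pad",len(q),q.mean(0) if len(q) else 0)
print("lid z before/after",[np.median(w[150:175,390:420,2]) for w in (z["W"],W)])
c,_=cams.snapshot("scene")
zz=lambda i,x,y,w,h:cv2.resize(i[y:y+h,x:x+w,::-1],(400,400),interpolation=cv2.INTER_CUBIC)
cv2.imwrite("pics/end.png",np.hstack([zz(img,335,115,130,200),zz(c,300,120,220,200)]))
```

```text
16.2167 [ 0.49461102 -0.04342607  0.09144085] [-0.47190025  0.04825693 -0.35260973]
18.9167 [ 0.44031865 -0.19883455  0.2497786 ] [-0.69607996 -0.36677708 -0.58068847]
pad 140 [ 0.49655975 -0.0438303   0.08283354]
lid z before/after [np.float64(0.1421114525333136), np.float64(0.14203640389350725)]
```

View pics/end.png

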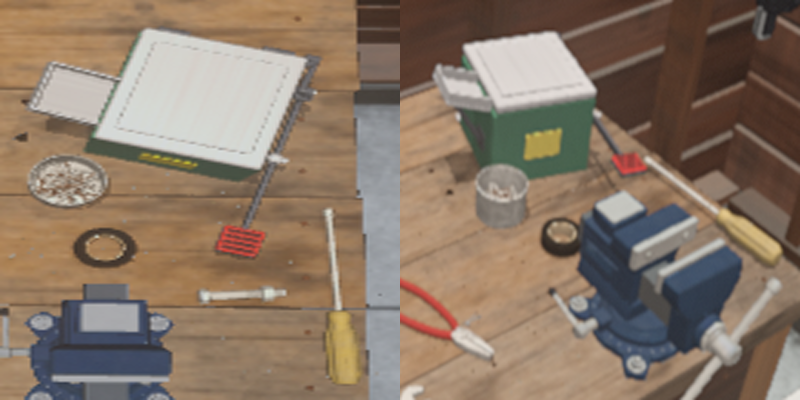

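The lid is shut, the chute is empty, and the pad is back at (240,240) of the crop. The tape, tin, bolt and screwdriver look unmoved.

```bash
python3 -c "
from bench import arm
print(arm.hand_in())"
```

```text
the job is handed in; nothing more can be done
None
```

The cell is in the box, the lid is shut and the lever is back up. I handed the job in at about 19 s of the 40 s allowed, and hand-in reports no verdict.

- **Press:** I pressed the pad with the closed fingertips until it hit its stop, where the force jumped from about 4 N to about 16 N. A picture at that point showed the lid fully open, the chute empty and the cell lying in the box.
- **Return:** I eased the lever up in 2 mm steps over about 7 s and then moved the arm clear.
- **Final checks:** The lid top measured 142 mm both before and after. The pad was back within about 1 mm of where it started. The things near the box in the last pictures looked unmoved, and the force on the tool was near zero.
- **Not measured:** I did not read the lid's closing speed or the cell's speed directly. The slow return and the pictures suggest both were fine. No check failed. The one measurement that disagreed was the first box centre from the top camera's lid outline, about 30 mm off, probably because it included the chute. I used the pad position all three cameras agreed on instead.

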